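# Find the castor with the worn bearing and unclamp it

## Task

One of the three trolley castors has a worn wheel bearing: feel for it by gently rocking the wheels sideways at the top of the tyre, never pressing harder than about 10 N. Rock the worn one over to its left stop and lean on the stop with about 5 N for half a second, then do the same at its right stop, and leave it leaning right so the play shows. Then swing that castor's red clamp lever fully away from you to open it, keeping the other two clamped and everything else where it is.

Things in the scene. Friction and masses are not known exactly. Their poses are not given: they have to be found in the camera images.
- castor_a: One of three castors on check stands, wheel up, fixed, outwardly alike. Origin on the table under the wheel centre; z up, y = its LEFT, along the axle (roughly the robot's left), x = away from the robot. Aluminium base plate 260 x 80 x 12 mm, x -200 to +60. Axle 100 mm up, tyre top 162.5. Steel fork, outer faces y = +-33, up to 114 mm: the top 48 mm of the wheel is free. Which is worn cannot be seen.
- rim_a (a point): Top of the tyre; stays on top as the wheel spins, moves only as it rocks about castor x at the axle (62.5 mm below). Starts within 1 mm of upright. Sound bearing: stiff, roughly 10 N sideways here per mm, springs back. The one worn bearing: moves 6 to 10 mm (may differ left and right) against about 1 N of drag to a hard stop, and stays where left. Press or squeeze no wheel with more than about 10 N.
- clamp_a (a joint): Clamp lever of castor_a, red, 80 mm long, in front of the wheel: rad, 0 = clamped (leaning towards the robot, about 0.5 rad from upright), 1.0 = open (leaning the same amount away from the robot). Swings in the castor's x-z plane and stays where it is left.
- clamp_a_tip (a point): Centre of the 26 mm red ball at the end of this castor's clamp lever. The lever pivots at (-140, 0, 34) mm of the castor's frame, 80 mm from the ball centre, so the ball is at (-178, 0, 104) clamped, 114 high half-way and (-102, 0, 104) open; the rod is 10 mm thick; about 1 N at the ball swings it. The pivot sits in a dark block 70 x 50 mm reaching 47 mm above the table.
- castor_b: One of three castors on check stands, wheel up, fixed, outwardly alike. Origin on the table under the wheel centre; z up, y = its LEFT, along the axle (roughly the robot's left), x = away from the robot. Aluminium base plate 260 x 80 x 12 mm, x -200 to +60. Axle 100 mm up, tyre top 162.5. Steel fork, outer faces y = +-33, up to 114 mm: the top 48 mm of the wheel is free. Which is worn cannot be seen.
- rim_b (a point): Top of the tyre; stays on top as the wheel spins, moves only as it rocks about castor x at the axle (62.5 mm below). Starts within 1 mm of upright. Sound bearing: stiff, roughly 10 N sideways here per mm, springs back. The one worn bearing: moves 6 to 10 mm (may differ left and right) against about 1 N of drag to a hard stop, and stays where left. Press or squeeze no wheel with more than about 10 N.
- clamp_b (a joint): Clamp lever of castor_b, red, 80 mm long, in front of the wheel: rad, 0 = clamped (leaning towards the robot, about 0.5 rad from upright), 1.0 = open (leaning the same amount away from the robot). Swings in the castor's x-z plane and stays where it is left.
- clamp_b_tip (a point): Centre of the 26 mm red ball at the end of this castor's clamp lever. The lever pivots at (-140, 0, 34) mm of the castor's frame, 80 mm from the ball centre, so the ball is at (-178, 0, 104) clamped, 114 high half-way and (-102, 0, 104) open; the rod is 10 mm thick; about 1 N at the ball swings it. The pivot sits in a dark block 70 x 50 mm reaching 47 mm above the table.
- castor_c: One of three castors on check stands, wheel up, fixed, outwardly alike. Origin on the table under the wheel centre; z up, y = its LEFT, along the axle (roughly the robot's left), x = away from the robot. Aluminium base plate 260 x 80 x 12 mm, x -200 to +60. Axle 100 mm up, tyre top 162.5. Steel fork, outer faces y = +-33, up to 114 mm: the top 48 mm of the wheel is free. Which is worn cannot be seen.
- rim_c (a point): Top of the tyre; stays on top as the wheel spins, moves only as it rocks about castor x at the axle (62.5 mm below). Starts within 1 mm of upright. Sound bearing: stiff, roughly 10 N sideways here per mm, springs back. The one worn bearing: moves 6 to 10 mm (may differ left and right) against about 1 N of drag to a hard stop, and stays where left. Press or squeeze no wheel with more than about 10 N.
- clamp_c (a joint): Clamp lever of castor_c, red, 80 mm long, in front of the wheel: rad, 0 = clamped (leaning towards the robot, about 0.5 rad from upright), 1.0 = open (leaning the same amount away from the robot). Swings in the castor's x-z plane and stays where it is left.
- clamp_c_tip (a point): Centre of the 26 mm red ball at the end of this castor's clamp lever. The lever pivots at (-140, 0, 34) mm of the castor's frame, 80 mm from the ball centre, so the ball is at (-178, 0, 104) clamped, 114 high half-way and (-102, 0, 104) open; the rod is 10 mm thick; about 1 N at the ball swings it. The pivot sits in a dark block 70 x 50 mm reaching 47 mm above the table.
- grease_tin: Small yellow round tin, 44 mm diameter, 35 high; bystander, not to be moved. Origin at its underside's centre.
- spare_bearing: Steel ring, 38 mm diameter, 12 high; bystander, not to be moved. Origin at its underside's centre.
- wrench: Steel wrench lying flat; bystander, not to be moved. Origin at its underside's centre.
- screwdriver: Screwdriver lying flat; bystander, not to be moved. Origin at its underside's centre.
- blue_bottle: Glass bottle with blue cap, 80 mm diameter, 170 high; bystander, not to be moved. Origin at its underside's centre.
- red_bottle: Glass bottle with red cap, 80 mm diameter, 170 high; bystander, not to be moved. Origin at its underside's centre.
- handset: White handheld control box with blue keys, 120 x 200 x 28 mm; bystander, not to be moved. Origin at its underside's centre.
- wheel_a: The wheel of castor_a: 125 mm diameter, black rubber tyre 24 mm wide, grey disc. Origin at its centre on the axle, y along the axle; spins easily about y.
- wheel_b: The wheel of castor_b: 125 mm diameter, black rubber tyre 24 mm wide, grey disc. Origin at its centre on the axle, y along the axle; spins easily about y.
- wheel_c: The wheel of castor_c: 125 mm diameter, black rubber tyre 24 mm wide, grey disc. Origin at its centre on the axle, y along the axle; spins easily about y.

How it is judged:
On the way, in this order (a step that is already met when the one before it is completed fails the run):
1. the worn wheel is rocked over to its left and leaned on (top of tyre more than 6 mm to the castor's left, pressed with over 3 N) (((y of rim_a in the frame of castor_a above 0.006 m and contact force between wheel_a and anything else above 3 N) or (y of rim_b in the frame of castor_b above 0.006 m and contact force between wheel_b and anything else above 3 N) or (y of rim_c in the frame of castor_c above 0.006 m and contact force between wheel_c and anything else above 3 N))), for 0.25 s.
2. the worn wheel is rocked over to its right and leaned on (more than 6 mm, over 3 N) (((y of rim_a in the frame of castor_a below -0.006 m and contact force between wheel_a and anything else above 3 N) or (y of rim_b in the frame of castor_b below -0.006 m and contact force between wheel_b and anything else above 3 N) or (y of rim_c in the frame of castor_c below -0.006 m and contact force between wheel_c and anything else above 3 N))), for 0.25 s.
3. the clamp lever of that castor is opened while its wheel leans right (((value of joint clamp_a above 0.8 rad and y of rim_a in the frame of castor_a below -0.006 m) or (value of joint clamp_b above 0.8 rad and y of rim_b in the frame of castor_b below -0.006 m) or (value of joint clamp_c above 0.8 rad and y of rim_c in the frame of castor_c below -0.006 m))), for 0.2 s.
At the end, for the whole second after the job is handed in: One castor's wheel leans right (top of tyre more than 6 mm to the castor's right), its clamp lever is open (beyond 0.8 rad) and at rest, and the other two levers are still clamped (below 0.2 rad) ((((value of joint clamp_a above 0.8 rad and y of rim_a in the frame of castor_a below -0.006 m) and value of joint each of clamp_b, clamp_c below 0.2 rad and velocity of joint clamp_a between -0.05 and 0.05 rad/s) or ((value of joint clamp_b above 0.8 rad and y of rim_b in the frame of castor_b below -0.006 m) and value of joint each of clamp_a, clamp_c below 0.2 rad and velocity of joint clamp_b between -0.05 and 0.05 rad/s) or ((value of joint clamp_c above 0.8 rad and y of rim_c in the frame of castor_c below -0.006 m) and value of joint each of clamp_a, clamp_b below 0.2 rad and velocity of joint clamp_c between -0.05 and 0.05 rad/s))); the robot touches nothing.
It fails at once if a wheel is pressed or squeezed with more than 14 N (contact force between any of wheel_a, wheel_b, wheel_c and anything else above 14 N).
It fails at once if a bystander is moved more than 20 mm (distance of any of grease_tin, spare_bearing, wrench, screwdriver, blue_bottle, red_bottle, handset from where it was at the start of the episode above 0.02 m).
It also fails if it takes over 72 s, if anything falls off the work surface, if the arm or the gripper's body presses on something with over 40 N, if the wrist force passes 120 N, or if a joint passes its speed limit or range.

## Robot

A 6-joint arm with a two-finger parallel gripper is mounted at the origin on the work surface. World frame = base frame: x ahead of the robot, y to its left, z up, the work surface at z = 0. Lengths are in m, angles in rad, forces in N, time in s.
With the tool pointing down it reaches from about 0.4 to 0.825 m from the base axis. Payload 7 kg.
Tool frame: the origin (TCP) lies at the very end of the fingers, on their centre line; the grasp point (between the pads) lies 19 mm behind it; z points along the fingers, y is the line along which they close (so a half turn about z gives the same grasp; the last joint's range is limited). The gripper opens to 88 mm and grips with 3 to 60 N. Pads are 19 mm wide; open, the fingers measure 130 mm over their backs; the gripper's body (78 mm by 193 mm) begins 47 mm behind the grasp point.
Start: joints at [-1.035, 0.359, 0.012, 0, -1.224, -0.288], TCP at [0.166, -0.654, 0.227] pointing down, gripper open.
Joint ranges: [-3.07, 3.07], [-1.43, 2.12], [-1.02, 1.25], [-3.03, 1.67], [-3.05, -0], [-3.03, 3.03]. Speed limits (rad/s): [2.39, 2.39, 3.01, 3.14, 3.14, 3.14].

## Interface

Orientations are given as [roll, pitch, yaw] about the fixed x, y, z axes, in that order (R = Rz(yaw) Ry(pitch) Rx(roll)).
In Python, from station import arm gives the robot as it stands. The module is installed in compiled form; this text tells all that it offers.
- The arm moves only by the shell command python3 -m crank 'ROWS' [FORCE]. ROWS is JSON, a list of rows, each an object of numbers: "dx", "dy", "dz": the shift along the world's x, y, z in m; "twist": the turn about the world's z in degrees; "grip": the opening, from -1 (shut) to 1 (fully open). A call has exactly 5 rows; each row is the pose to reach, as a shift and turn from the pose commanded when the call began; what a row does not reach only later rows make up. A row lasts 1/12 s, in which the tool goes at most 41.7 mm and 7.16 degrees, less where a joint would pass 70% of its speed; a pose out of reach is approached as far as the arm can. A call with a gripper value outside its range is refused whole. The fingers move at their own pace and stop on an object; FORCE is the grip in N (left out, the last holds). Time passes only in rows, so rows that repeat a pose let the fingers close, or fill a call up. It gives the time, the measured TCP pose, the force, the opening and the grip force at its end, in the units of the state.
- arm.get_state(): the state, without advancing time (a new reading comes with each control period).
- arm.grab_frame(name): name is "scene" or "side" or "wrist"; returns the picture (384x512x3 uint8, red, green, blue); there is no depth.
- arm.get_calibration(name): a dict with "fx", "fy", "cx", "cy" (pixels), "cam_to_world" (4x4, takes a point from camera to world coordinates); the wrist camera has in their place "tool_from_camera" (4x4, takes a point from camera to tool coordinates, whose origin is the TCP and whose axes are the flange's). Camera axes: x right, y down, z forward; pixel columns grow to the right and rows downward; lengths in m; the calibration is good to about 2 mm. A picture is of the moment at which its call begins: read the wrist's pose just before it. get_calibration takes no time and is no camera call.
- arm.job_done(): hands the job in; it is judged then, once.
The state is a dict: "t": time; "q": joint angles; "qd": joint speeds; "joint_efforts": joint torques, N m; "eef_pos": TCP position; "ee_rot": TCP orientation; "force": force on the tool from outside, world axes, zero at the start; "moment": the same for the moment, N m; "width": finger opening in m; "gripper_force": force on a finger pad.
Only numpy, scipy, OpenCV 4.12 (cv2) and the standard library are available. Lean on these libraries where they do the work, as an engineer would, in place of code of your own. Each camera call takes 0.05 s, during which the arm holds its last target. There are 200 camera calls.

## Working session

There is one attempt and no reset: what is moved stays moved. The work goes in short steps, Python scripts to look and compute and a shell command to move; the robot and the scene stay as the last step left them, time stands still between calls to the robot, and variables do not carry over. Pictures are saved under pics/ and viewed, at most 10 in all, crops included, and the job is handed in when it is done.

```bash
mkdir -p pics; python3 - <<'E'
from station import arm
import cv2,json
s=arm.get_state();print({k:(v if not hasattr(v,'tolist') else v.tolist()) for k,v in s.items()})
for n in("scene","side"):
    cv2.imwrite(f"pics/{n}0.png",arm.grab_frame(n)[:,:,::-1]);c=arm.get_calibration(n);print(n,c)
print(arm.get_calibration("wrist"))
E
```

```text
{'t': 0.0, 'q': [-1.0349121566892823, 0.3594066890267014, 0.011014712096405477, -0.0003500457460788129, -1.2241062920874022, -0.2881093431787218], 'qd': [0.0010225557196920628, -0.0011729250019718474, -0.00013263939356232898, 0.0006736014440728033, -0.0012462199323316219, 0.00086824621869416], 'joint_efforts': [0.0008834668369672727, -58.27194929122925, 29.307031631469727, 6.997251659631729, 0.0071161153027787805, -0.00015410093510581646], 'eef_pos': [0.16538774592230987, -0.6538931691512876, 0.22559069683696392], 'ee_rot': [3.139867355198981, -0.00016814031558531894, -2.893936902642883], 'force': [0.24712240622238282, -0.623522074249929, 0.3583441074233974], 'moment': [-0.07674607812151008, 0.0022392126485469184, -0.018595630960689877], 'gripper_force': 0.0, 'width': 0.08775472593879928}
scene {'fx': 436.1463914325466, 'fy': 436.1463914325466, 'cx': 261.83562451096424, 'cy': 190.87464578311915, 'cam_to_world': array([[ 0.46297273,  0.5940117 , -0.65788019,  1.33977349],
       [ 0.88632392, -0.31802174,  0.33658889, -0.38745534],
       [-0.00928246, -0.73892643, -0.67372217,  0.875
[... 207 characters left out ...]
.96396308, -0.13055892,  0.23179634,  0.24048135],
       [-0.26494899,  0.54982315, -0.79214679,  1.21584994],
       [-0.02402517, -0.82501447, -0.56460067,  0.99642756],
       [ 0.        ,  0.        ,  0.        ,  1.        ]])}
{'fx': 337.63457116729364, 'fy': 337.63457116729364, 'cx': 256.6001232149312, 'cy': 185.8009576996766, 'tool_from_camera': array([[ 7.64661616e-04, -9.66120164e-01, -2.58091540e-01,
         6.84691520e-02],
       [ 9.99999472e-01,  9.16048989e-04, -4.66315894e-04,
         3.90202115e-04],
       [ 6.86941682e-04, -2.58091047e-01,  9.66120355e-01,
        -1.58788953e-01],
       [ 0.00000000e+00,  0.00000000e+00,  0.00000000e+00,
         1.00000000e+00]])}
```

View pics/scene0.png

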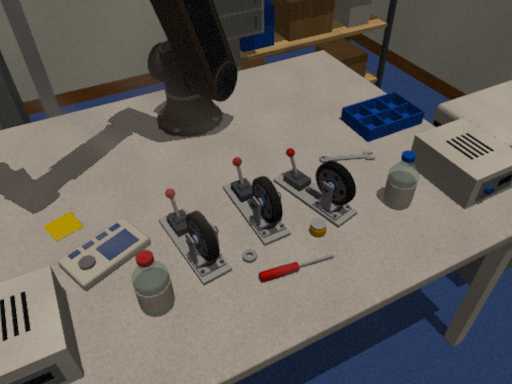

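View pics/side0.png

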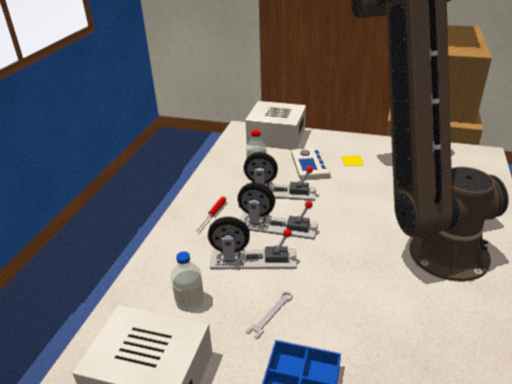

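The scene view shows the balls at about (171,193), (237,161) and (290,153), with wheels at about (203,237), (267,200) and (335,184). The side view shows the same balls at (309,169), (308,205) and (287,233), with wheels at (261,168), (256,200) and (229,236).

```bash
cat > h.py <<'E'
import cv2,numpy as np
from station import arm
def P(n):
    c=arm.get_calibration(n);M=np.linalg.inv(c["cam_to_world"])[:3]
    return np.array([[c["fx"],0,c["cx"]],[0,c["fy"],c["cy"]],[0,0,1]])@M
def tri(a,b):
    X=cv2.triangulatePoints(P("scene"),P("side"),np.float64(a).reshape(2,1),np.float64(b).reshape(2,1))[:,0];X=X[:3]/X[3]
    e=[np.hypot(*((lambda p:p[:2]/p[2]-u)(P(n)@np.append(X,1)))) for n,u in(("scene",a),("side",b))]
    return X,max(e)
def plane(n,u,z):
    c=arm.get_calibration(n);T=c["cam_to_world"];d=T[:3,:3]@[(u[0]-c["cx"])/c["fx"],(u[1]-c["cy"])/c["fy"],1]
    return T[:3,3]+d*(z-T[2,3])/d[2]
def blob(img,mask,seed,r):
    m=np.zeros_like(mask);x,y=seed;m[y-r:y+r+1,x-r:x+r+1]=mask[y-r:y+r+1,x-r:x+r+1]
    n,l,st,c=cv2.connectedComponentsWithStats(m);i=1+np.argmax(st[1:,4]);return c[i],st[i],(l==i)
E
python3 - <<'E'
from h import *
B={"scene":[(171,193),(237,161),(290,153)],"side":[(309,169),(308,205),(287,233)]}
W={"scene":[(203,237),(267,200),(335,184)],"side":[(261,168),(256,200),(229,236)]}
im={n:cv2.imread(f"pics/{n}0.png") for n in B};res={}
for n in B:
    b,g,r=[im[n][:,:,i].astype(int) for i in range(3)]
    red=((r>110)&(r>2*g)&(r>2*b)).astype(np.uint8);dark=((r+g+b)<150).astype(np.uint8)
    for i in range(3):
        c,st,_=blob(im[n],red,B[n][i],9)
        cw,sw,m=blob(im[n],dark,W[n][i],25)
        h=cv2.convexHull(np.argwhere(m)[:,::-1].astype(np.int32));M=cv2.moments(h)
        res[n,i]=(c,(M["m10"]/M["m00"],M["m01"]/M["m00"]));print(n,i,c.round(1),st,np.round(res[n,i][1],1),sw)
for i in range(3):
    b,e=tri(res["scene",i][0],res["side",i][0]);w,f=tri(res["scene",i][1],res["side",i][1])
    pb=[plane(n,res[n,i][0],.104) for n in B]
    print(i,b.round(4),round(e,2),w.round(4),round(f,2),"dist",np.linalg.norm(w-b).round(4),"yaw",np.degrees(np.arctan2(*(w-b)[1::-1])).round(1),np.round(pb,4)[:,:2].tolist())
v=np.hstack([cv2.resize(im["scene"][125:285,150:370],None,fx=2.4,fy=2.4,interpolation=2)[:, :528],]);cv2.imwrite("pics/c1.png",v)
E
```

```text
scene 0 [169.1 191.5] [166 189   7   6  32] [199.  236.3] [ 178  212   41   51 1037]
scene 1 [236.7 159.6] [233 158   8   5  25] [262.7 202.3] [ 242  177   40   49 1107]
scene 2 [290.3 150.4] [287 148   7   5  24] [332.4 186. ] [ 310  161   45   49 1324]
side 0 [308.9 168.9] [306 167   7   5  26] [258.3 174.4] [239 153  38  41 641]
side 1 [308.4 203.5] [306 201   6   6  32] [255.5 197. ] [238 175  37  41 536]
side 2 [287.1 232. ] [283 228   8   8  44] [228.6 234.7] [209 218  40  34 566]
0 [ 0.4783 -0.2181  0.1063] 0.67 [ 0.6506 -0.1953  0.0794] 5.46 dist 0.1759 yaw 7.5 [[0.4734, -0.2181], [0.4796, -0.2196]]
1 [ 0.4414 -0.0063  0.1089] 0.11 [ 0.6193 -0.0172  0.0976] 0.15 dist 0.1786 yaw -3.5 [[0.4352, -0.004], [0.4426, -0.0128]]
2 [0.4755 0.1491 0.1091] 0.07 [0.6463 0.1811 0.0912] 0.08 dist 0.1746 yaw 10.6 [[0.4701, 0.1527], [0.4768, 0.1428]]
```

View pics/c1.png

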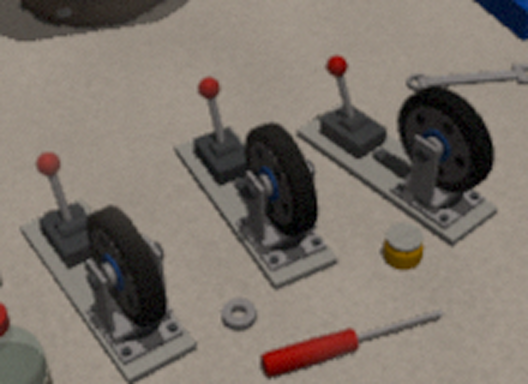

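The crop shows the plate corners clearly: castor 0 at (22,228), (128,380), (196,344); castor 1 at (176,150), (277,285), (336,260); castor 2 at (299,132), (452,242), (497,210). These can refine the castor yaws.

```bash
python3 - <<'E'
from h import *
C=[[(22,228),(128,380),(196,344)],[(176,150),(277,285),(336,260)],[(299,132),(452,242),(497,210)]]
L=np.array([[-.2,-.04],[.06,-.04],[.06,.04]])
for c in C:
    p=np.array([plane("scene",(150+u/2.4,125+v/2.4),.012)[:2] for u,v in c])
    d=p[1]-p[0];e=p[2]-p[1]
    # rigid fit
    a=L-L.mean(0);b=p-p.mean(0);th=np.arctan2((a[:,0]*b[:,1]-a[:,1]*b[:,0]).sum(),(a*b).sum())
    R=np.array([[np.cos(th),-np.sin(th)],[np.sin(th),np.cos(th)]]);t=p.mean(0)-R@L.mean(0)
    print("len",np.linalg.norm(d).round(4),np.linalg.norm(e).round(4),"yaws",np.degrees([np.arctan2(d[1],d[0]),np.arctan2(-e[0],e[1]),th]).round(1),"org",t.round(4),"ball",(t+R@[-.178,0]).round(4))
E
```

```text
len 0.254 0.0789 yaws [6.5 6.4 6.5] org [ 0.659  -0.1981] ball [ 0.4822 -0.2184]
len 0.252 0.0745 yaws [1.8 1.  1.4] org [ 0.6233 -0.0059] ball [ 0.4453 -0.0102]
len 0.2536 0.077 yaws [13.8 13.  13.6] org [0.6527 0.1851] ball [0.4798 0.1432]
```

```bash

python3 -m crank '[{"dx":0.02,"dy":0.03,"dz":0.02},{"dx":0.045,"dy":0.064,"dz":0.03,"twist":-2},{"dx":0.068,"dy":0.097,"dz":0.04,"twist":-3},{"dx":0.091,"dy":0.13,"dz":0.05,"twist":-4},{"dx":0.114,"dy":0.162,"dz":0.06,"twist":-5}]' &&
python3 -m crank '[{"dx":0.023,"dy":0.032,"dz":0.01},{"dx":0.046,"dy":0.065,"dz":0.02,"twist":-2},{"dx":0.069,"dy":0.097,"dz":0.03,"twist":-3},{"dx":0.092,"dy":0.13,"dz":0.04,"twist":-4},{"dx":0.114,"dy":0.162,"dz":0.04,"twist":-4}]' &&
python3 -m crank '[{"dx":0.023,"dy":0.032},{"dx":0.046,"dy":0.065,"twist":-2},{"dx":0.069,"dy":0.097,"twist":-2},{"dx":0.092,"dy":0.13,"twist":-3},{"dx":0.114,"dy":0.162,"twist":-3}]' &&
python3 -m crank '[{"dx":0.023,"dy":0.032},{"dx":0.046,"dy":0.065},{"dx":0.069,"dy":0.097},{"dx":0.092,"dy":0.13},{"dx":0.112,"dy":0.16}]'&&
python3 -m crank '[{},{},{},{},{}]'
python3 - <<'E'
from h import *
s=arm.get_state();im=arm.grab_frame("wrist");np.save("w1.npy",np.r_[s["eef_pos"],s["ee_rot"]]);cv2.imwrite("pics/w1.png",im[:,:,::-1])
E
```

```text
invalid input at $[0]: expected keys dx, dy, dz, twist, grip
```

View pics/w1.png

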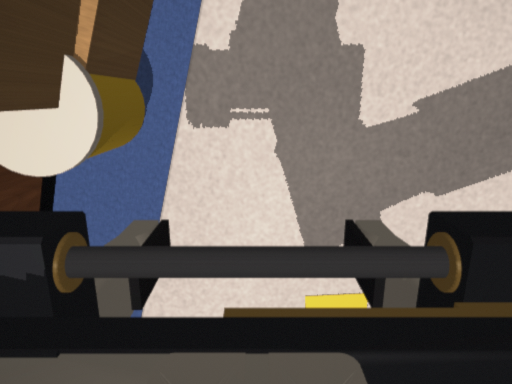

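The refused call moved nothing. The wrist view shows the finger pads near (130,260) and (385,260), and everything beyond them lies higher in the picture. I'll give every row all the keys.

```bash

python3 -m crank '[{"dx":0.02,"dy":0.03,"dz":0.02,"twist":-1,"grip":1},{"dx":0.045,"dy":0.064,"dz":0.03,"twist":-2,"grip":1},{"dx":0.066,"dy":0.093,"dz":0.04,"twist":-3,"grip":1},{"dx":0.088,"dy":0.125,"dz":0.05,"twist":-4,"grip":1},{"dx":0.11,"dy":0.156,"dz":0.06,"twist":-5,"grip":1}]' &&
python3 -m crank '[{"dx":0.023,"dy":0.032,"dz":0.01,"twist":-1,"grip":1},{"dx":0.046,"dy":0.065,"dz":0.02,"twist":-2,"grip":1},{"dx":0.069,"dy":0.097,"dz":0.03,"twist":-3,"grip":1},{"dx":0.092,"dy":0.13,"dz":0.04,"twist":-4,"grip":1},{"dx":0.114,"dy":0.162,"dz":0.04,"twist":-4,"grip":1}]' &&
python3 -m crank '[{"dx":0.023,"dy":0.032,"dz":0,"twist":0,"grip":1},{"dx":0.046,"dy":0.065,"dz":0,"twist":-1,"grip":1},{"dx":0.069,"dy":0.097,"dz":0,"twist":-2,"grip":1},{"dx":0.092,"dy":0.13,"dz":0,"twist":-3,"grip":1},{"dx":0.114,"dy":0.162,"dz":0,"twist":-3,"grip":1}]' &&
python3 -m crank '[{"dx":0.023,"dy":0.032,"dz":0,"twist":0,"grip":1},{"dx":0.046,"dy":0.065,"dz":0,"twist":0,"grip":1},{"dx":0.069,"dy":0.097,"dz":0,"twist":0,"grip":1},{"dx":0.092,"dy":0.13,"dz":0,"twist":0,"grip":1},{"dx":0.112,"dy":0.16,"dz":0,"twist":0,"grip":1}]'&&
python3 -m crank '[{"dx":0,"dy":0,"dz":0,"twist":0,"grip":1},{"dx":0,"dy":0,"dz":0,"twist":0,"grip":1},{"dx":0,"dy":0,"dz":0,"twist":0,"grip":1},{"dx":0,"dy":0,"dz":0,"twist":0,"grip":1},{"dx":0,"dy":0,"dz":0,"twist":0,"grip":1}]'
python3 - <<'E'
from h import *
s=arm.get_state();im=arm.grab_frame("wrist");np.save("w2.npy",np.r_[s["eef_pos"],s["ee_rot"]]);cv2.imwrite("pics/w2.png",im[:,:,::-1])
E
```

```text
t: 0.57
eef_pos: [0.276, -0.4967, 0.2867]
ee_rot: [3.141, -0.0, -2.982]
force: [1.1, -0.4, 0.7]
width: 0.0876
gripper_force: 0.0
t: 0.98
eef_pos: [0.3908, -0.335, 0.3287]
ee_rot: [-3.14, 0.003, -3.052]
force: [0.9, 0.2, -0.0]
width: 0.0875
gripper_force: 0.0
t: 1.4
eef_pos: [0.5042, -0.1723, 0.3267]
ee_rot: [3.141, 0.0, -3.104]
force: [1.1, -1.2, 0.6]
width: 0.0877
gripper_force: 0.0
t: 1.82
eef_pos: [0.6164, -0.0122, 0.3262]
ee_rot: [3.142, -0.0, -3.103]
force: [1.0, 0.0, 0.1]
width: 0.0872
gripper_force: 0.0
t: 2.23
eef_pos: [0.615, -0.0154, 0.327]
ee_rot: [3.142, 0.001, -3.104]
force: [0.4, -0.2, 0.0]
width: 0.0874
gripper_force: 0.0
```

View pics/w2.png

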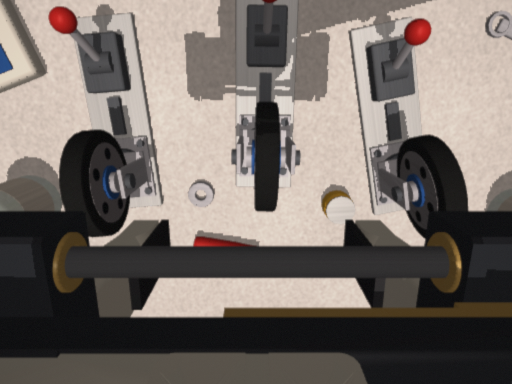

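The wrist view shows the balls at (63,20) and (417,32), the middle tyre at column 266, the plate edges, and the end corners at (158,205), (236,187), (292,187) and (376,213).

```bash
cat >> h.py <<'E'
from scipy.spatial.transform import Rotation as Rr
def wplane(p,u,z):
    c=arm.get_calibration("wrist");T=np.eye(4);T[:3,:3]=Rr.from_euler("xyz",p[3:]).as_matrix();T[:3,3]=p[:3];T=T@c["tool_from_camera"]
    d=T[:3,:3]@[(u[0]-c["cx"])/c["fx"],(u[1]-c["cy"])/c["fy"],1];return (T[:3,3]+d*(z-T[2,3])/d[2])[:2]
E
python3 - <<'E'
from h import *
p=np.load("w2.npy")
def y(a,b,z=.012):
    A,B=wplane(p,a,z),wplane(p,b,z);d=B-A;print(A.round(4),B.round(4),"yaw",np.degrees(np.arctan2(d[1],d[0])).round(2))
y((130,12),(158,205));y((237,0),(236,187));y((297,0),(292,187));y((352,30),(376,213))
im=cv2.imread("pics/w2.png");b,g,r=[im[:,:,i].astype(int) for i in range(3)]
red=((r>110)&(r>2*g)&(r>2*b)).astype(np.uint8)
for s in((63,20),(417,32)):
    c,st,_=blob(im,red,s,18);print("ball",c,wplane(p,c,.104).round(4))
# tyre silhouettes
dark=((r+g+b)<110)
for row in(110,120,150,180,200): 
    x=np.where(dark[row,225:310])[0]+225;print(row,x.min() if len(x) else 0,x.max() if len(x) else 0, wplane(p,(x.mean(),row),.1625).round(4))
print("axle mid",wplane(p,(267,157),.1).round(4))
E
```

```text
[ 0.4498 -0.183 ] [ 0.708 -0.157] yaw 5.75
[ 0.4308 -0.0468] [ 0.6762 -0.0426] yaw 0.98
[0.4279 0.0291] [0.6731 0.0387] yaw 2.25
[0.4602 0.1026] [0.7082 0.1659] yaw 14.33
ball [60.87190083 19.31404959] [ 0.4782 -0.2227]
ball [418.66518847  31.57206208] [0.4758 0.1489]
110 257 277 [ 0.5592 -0.0073]
120 256 277 [ 0.5685 -0.0074]
150 256 279 [ 0.5968 -0.0051]
180 256 277 [ 0.6266 -0.0047]
200 256 275 [ 0.6473 -0.0048]
axle mid [ 0.6147 -0.0029]
```

```bash

python3 -m crank '[{"dx":0.001,"dy":0.011,"dz":-0.01,"twist":-0.5,"grip":0.14},{"dx":0.001,"dy":0.011,"dz":-0.03,"twist":-0.5,"grip":0.14},{"dx":0.001,"dy":0.011,"dz":-0.06,"twist":-0.5,"grip":0.14},{"dx":0.001,"dy":0.011,"dz":-0.09,"twist":-0.5,"grip":0.14},{"dx":0.001,"dy":0.011,"dz":-0.12,"twist":-0.5,"grip":0.14}]' 3 
python3 - <<'E'
from h import *
s=arm.get_state();im=arm.grab_frame("wrist");print(s["eef_pos"],s["width"],s["force"]);np.save("w3.npy",np.r_[s["eef_pos"],s["ee_rot"]]);cv2.imwrite("pics/w3.png",im[:,:,::-1])
E
```

```text
t: 2.7
eef_pos: [0.6163, -0.0041, 0.2062]
ee_rot: [3.141, 0.002, -3.113]
force: [0.4, 0.3, 0.4]
width: 0.0597
gripper_force: 0.0
[ 0.61626122 -0.00413783  0.20620448] 0.05969211817753739 [0.4416792  0.29303918 0.4172763 ]
```

View pics/w3.png

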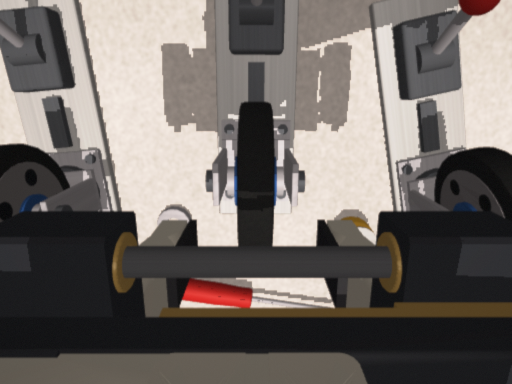

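The middle tyre (column 256) is centred between the fingers (155 to 350). Next I'll descend to z = 0.145 and approach leftwards to about 3 mm short of contact.

```bash

python3 -m crank '[{"dx":0,"dy":0,"dz":-0.015,"twist":0,"grip":0.14},{"dx":0,"dy":0,"dz":-0.035,"twist":0,"grip":0.14},{"dx":0,"dy":0,"dz":-0.061,"twist":0,"grip":0.14},{"dx":0,"dy":0.003,"dz":-0.061,"twist":0,"grip":0.14},{"dx":0,"dy":0.006,"dz":-0.061,"twist":0,"grip":0.14}]' 
python3 -m crank '[{"dx":0,"dy":0.001,"dz":0,"twist":0,"grip":0.14},{"dx":0,"dy":0.002,"dz":0,"twist":0,"grip":0.14},{"dx":0,"dy":0.003,"dz":0,"twist":0,"grip":0.14},{"dx":0,"dy":0.003,"dz":0,"twist":0,"grip":0.14},{"dx":0,"dy":0.003,"dz":0,"twist":0,"grip":0.14}]'
```

```text
t: 3.17
eef_pos: [0.6161, 0.002, 0.1458]
ee_rot: [-3.141, -0.002, -3.113]
force: [0.0, 0.9, 1.0]
width: 0.0499
gripper_force: 0.0
t: 3.58
eef_pos: [0.6168, 0.0058, 0.1464]
ee_rot: [3.141, 0.001, -3.112]
force: [0.6, -0.2, -1.0]
width: 0.0501
gripper_force: 0.0
```

```bash
cat > ok.py <<'E'
import sys
from station import arm
s=arm.get_state();f=s["force"];print("P %.4f %.4f %.4f F %.1f %.1f %.1f q%.3f"%(*s["eef_pos"],*f,s["gripper_force"]))
sys.exit(abs(f[1])>float(sys.argv[1]))
E
S='[{"dx":0,"dy":0.0003,"dz":0,"twist":0,"grip":0.14},{"dx":0,"dy":0.0006,"dz":0,"twist":0,"grip":0.14},{"dx":0,"dy":0.0006,"dz":0,"twist":0,"grip":0.14},{"dx":0,"dy":0.0006,"dz":0,"twist":0,"grip":0.14},{"dx":0,"dy":0.0006,"dz":0,"twist":0,"grip":0.14}]'; true
python3 -m crank '[{"dx":0,"dy":0.0003,"dz":0,"twist":0,"grip":0.14},{"dx":0,"dy":0.0006,"dz":0,"twist":0,"grip":0.14},{"dx":0,"dy":0.0006,"dz":0,"twist":0,"grip":0.14},{"dx":0,"dy":0.0006,"dz":0,"twist":0,"grip":0.14},{"dx":0,"dy":0.0006,"dz":0,"twist":0,"grip":0.14}]' >/dev/null && python3 ok.py 2.5 &&
python3 -m crank '[{"dx":0,"dy":0.0003,"dz":0,"twist":0,"grip":0.14},{"dx":0,"dy":0.0006,"dz":0,"twist":0,"grip":0.14},{"dx":0,"dy":0.0006,"dz":0,"twist":0,"grip":0.14},{"dx":0,"dy":0.0006,"dz":0,"twist":0,"grip":0.14},{"dx":0,"dy":0.0006,"dz":0,"twist":0,"grip":0.14}]' >/dev/null && python3 ok.py 2.5 &&
python3 -m crank '[{"dx":0,"dy":0.0003,"dz":0,"twist":0,"grip":0.14},{"dx":0,"dy":0.0006,"dz":0,"twist":0,"grip":0.14},{"dx":0,"dy":0.0006,"dz":0,"twist":0,"grip":0.14},{"dx":0,"dy":0.0006,"dz":0,"twist":0,"grip":0.14},{"dx":0,"dy":0.0006,"dz":0,"twist":0,"grip":0.14}]' >/dev/null && python3 ok.py 2.5 &&
python3 -m crank '[{"dx":0,"dy":0.0003,"dz":0,"twist":0,"grip":0.14},{"dx":0,"dy":0.0006,"dz":0,"twist":0,"grip":0.14},{"dx":0,"dy":0.0006,"dz":0,"twist":0,"grip":0.14},{"dx":0,"dy":0.0006,"dz":0,"twist":0,"grip":0.14},{"dx":0,"dy":0.0006,"dz":0,"twist":0,"grip":0.14}]' >/dev/null && python3 ok.py 2.5 &&
python3 -m crank '[{"dx":0,"dy":0.0003,"dz":0,"twist":0,"grip":0.14},{"dx":0,"dy":0.0006,"dz":0,"twist":0,"grip":0.14},{"dx":0,"dy":0.0006,"dz":0,"twist":0,"grip":0.14},{"dx":0,"dy":0.0006,"dz":0,"twist":0,"grip":0.14},{"dx":0,"dy":0.0006,"dz":0,"twist":0,"grip":0.14}]' >/dev/null && python3 ok.py 2.5 &&
python3 -m crank '[{"dx":0,"dy":0.0003,"dz":0,"twist":0,"grip":0.14},{"dx":0,"dy":0.0006,"dz":0,"twist":0,"grip":0.14},{"dx":0,"dy":0.0006,"dz":0,"twist":0,"grip":0.14},{"dx":0,"dy":0.0006,"dz":0,"twist":0,"grip":0.14},{"dx":0,"dy":0.0006,"dz":0,"twist":0,"grip":0.14}]' >/dev/null && python3 ok.py 2.5
```

```text
P 0.6165 0.0062 0.1455 F 0.5 -0.9 -0.6 q0.000False
```

```bash
sed -i 's/sys.exit(\(.*\))$/sys.exit(int(\1))/' ok.py
python3 -m crank '[{"dx":0,"dy":0.0003,"dz":0,"twist":0,"grip":0.14},{"dx":0,"dy":0.0006,"dz":0,"twist":0,"grip":0.14},{"dx":0,"dy":0.0006,"dz":0,"twist":0,"grip":0.14},{"dx":0,"dy":0.0006,"dz":0,"twist":0,"grip":0.14},{"dx":0,"dy":0.0006,"dz":0,"twist":0,"grip":0.14}]' >/dev/null && python3 ok.py 2.5 &&
python3 -m crank '[{"dx":0,"dy":0.0003,"dz":0,"twist":0,"grip":0.14},{"dx":0,"dy":0.0006,"dz":0,"twist":0,"grip":0.14},{"dx":0,"dy":0.0006,"dz":0,"twist":0,"grip":0.14},{"dx":0,"dy":0.0006,"dz":0,"twist":0,"grip":0.14},{"dx":0,"dy":0.0006,"dz":0,"twist":0,"grip":0.14}]' >/dev/null && python3 ok.py 2.5 &&
python3 -m crank '[{"dx":0,"dy":0.0003,"dz":0,"twist":0,"grip":0.14},{"dx":0,"dy":0.0006,"dz":0,"twist":0,"grip":0.14},{"dx":0,"dy":0.0006,"dz":0,"twist":0,"grip":0.14},{"dx":0,"dy":0.0006,"dz":0,"twist":0,"grip":0.14},{"dx":0,"dy":0.0006,"dz":0,"twist":0,"grip":0.14}]' >/dev/null && python3 ok.py 2.5 &&
python3 -m crank '[{"dx":0,"dy":0.0003,"dz":0,"twist":0,"grip":0.14},{"dx":0,"dy":0.0006,"dz":0,"twist":0,"grip":0.14},{"dx":0,"dy":0.0006,"dz":0,"twist":0,"grip":0.14},{"dx":0,"dy":0.0006,"dz":0,"twist":0,"grip":0.14},{"dx":0,"dy":0.0006,"dz":0,"twist":0,"grip":0.14}]' >/dev/null && python3 ok.py 2.5 &&
python3 -m crank '[{"dx":0,"dy":0.0003,"dz":0,"twist":0,"grip":0.14},{"dx":0,"dy":0.0006,"dz":0,"twist":0,"grip":0.14},{"dx":0,"dy":0.0006,"dz":0,"twist":0,"grip":0.14},{"dx":0,"dy":0.0006,"dz":0,"twist":0,"grip":0.14},{"dx":0,"dy":0.0006,"dz":0,"twist":0,"grip":0.14}]' >/dev/null && python3 ok.py 2.5 &&
python3 -m crank '[{"dx":0,"dy":0.0003,"dz":0,"twist":0,"grip":0.14},{"dx":0,"dy":0.0006,"dz":0,"twist":0,"grip":0.14},{"dx":0,"dy":0.0006,"dz":0,"twist":0,"grip":0.14},{"dx":0,"dy":0.0006,"dz":0,"twist":0,"grip":0.14},{"dx":0,"dy":0.0006,"dz":0,"twist":0,"grip":0.14}]' >/dev/null && python3 ok.py 2.5
```

```text
P 0.6165 0.0068 0.1455 F 1.0 -0.4 0.6 q0.000
P 0.6165 0.0074 0.1456 F 0.1 0.2 -0.5 q0.000
P 0.6165 0.0080 0.1456 F 0.2 -0.5 -0.4 q0.448
P 0.6165 0.0086 0.1456 F -0.5 -1.9 0.7 q0.675
P 0.6165 0.0093 0.1456 F -0.2 -1.1 1.0 q0.620
P 0.6165 0.0099 0.1456 F -0.8 -0.9 2.2 q0.605
```

The gripper force is steady at about 0.6 over 2 mm, so this looks like the worn wheel. I'll check the finger width, then carry on with a firmer finger hold.

```bash
sed -i 's/q%.3f"%(/q%.3f w%.4f"%(/; s/s\["gripper_force"\]))/s["gripper_force"],s["width"]))/' ok.py
python3 -m crank '[{"dx":0,"dy":0.0003,"dz":0,"twist":0,"grip":0.14},{"dx":0,"dy":0.0006,"dz":0,"twist":0,"grip":0.14},{"dx":0,"dy":0.0006,"dz":0,"twist":0,"grip":0.14},{"dx":0,"dy":0.0006,"dz":0,"twist":0,"grip":0.14},{"dx":0,"dy":0.0006,"dz":0,"twist":0,"grip":0.14}]' 15 >/dev/null && python3 ok.py 2.5 &&
python3 -m crank '[{"dx":0,"dy":0.0003,"dz":0,"twist":0,"grip":0.14},{"dx":0,"dy":0.0006,"dz":0,"twist":0,"grip":0.14},{"dx":0,"dy":0.0006,"dz":0,"twist":0,"grip":0.14},{"dx":0,"dy":0.0006,"dz":0,"twist":0,"grip":0.14},{"dx":0,"dy":0.0006,"dz":0,"twist":0,"grip":0.14}]' >/dev/null && python3 ok.py 2.5 &&
python3 -m crank '[{"dx":0,"dy":0.0003,"dz":0,"twist":0,"grip":0.14},{"dx":0,"dy":0.0006,"dz":0,"twist":0,"grip":0.14},{"dx":0,"dy":0.0006,"dz":0,"twist":0,"grip":0.14},{"dx":0,"dy":0.0006,"dz":0,"twist":0,"grip":0.14},{"dx":0,"dy":0.0006,"dz":0,"twist":0,"grip":0.14}]' >/dev/null && python3 ok.py 2.5 &&
python3 -m crank '[{"dx":0,"dy":0.0003,"dz":0,"twist":0,"grip":0.14},{"dx":0,"dy":0.0006,"dz":0,"twist":0,"grip":0.14},{"dx":0,"dy":0.0006,"dz":0,"twist":0,"grip":0.14},{"dx":0,"dy":0.0006,"dz":0,"twist":0,"grip":0.14},{"dx":0,"dy":0.0006,"dz":0,"twist":0,"grip":0.14}]' >/dev/null && python3 ok.py 2.5 &&
python3 -m crank '[{"dx":0,"dy":0.0003,"dz":0,"twist":0,"grip":0.14},{"dx":0,"dy":0.0006,"dz":0,"twist":0,"grip":0.14},{"dx":0,"dy":0.0006,"dz":0,"twist":0,"grip":0.14},{"dx":0,"dy":0.0006,"dz":0,"twist":0,"grip":0.14},{"dx":0,"dy":0.0006,"dz":0,"twist":0,"grip":0.14}]' >/dev/null && python3 ok.py 2.5
```

```text
P 0.6165 0.0104 0.1456 F 0.8 -1.8 0.9 q0.617 w0.0498
P 0.6165 0.0111 0.1455 F -0.2 -1.2 1.7 q0.631 w0.0502
P 0.6166 0.0117 0.1455 F 0.4 -1.2 1.0 q0.634 w0.0499
P 0.6165 0.0122 0.1456 F -0.3 -1.4 0.7 q0.635 w0.0500
P 0.6165 0.0129 0.1456 F 0.0 -0.7 1.1 q0.644 w0.0500
```

```bash

python3 -m crank '[{"dx":0,"dy":0.0002,"dz":0,"twist":0,"grip":0.14},{"dx":0,"dy":0.0004,"dz":0,"twist":0,"grip":0.14},{"dx":0,"dy":0.0004,"dz":0,"twist":0,"grip":0.14},{"dx":0,"dy":0.0004,"dz":0,"twist":0,"grip":0.14},{"dx":0,"dy":0.0004,"dz":0,"twist":0,"grip":0.14}]' >/dev/null && python3 ok.py 2.5 &&
python3 -m crank '[{"dx":0,"dy":0.0002,"dz":0,"twist":0,"grip":0.14},{"dx":0,"dy":0.0004,"dz":0,"twist":0,"grip":0.14},{"dx":0,"dy":0.0004,"dz":0,"twist":0,"grip":0.14},{"dx":0,"dy":0.0004,"dz":0,"twist":0,"grip":0.14},{"dx":0,"dy":0.0004,"dz":0,"twist":0,"grip":0.14}]' >/dev/null && python3 ok.py 2.5 &&
python3 -m crank '[{"dx":0,"dy":0.0002,"dz":0,"twist":0,"grip":0.14},{"dx":0,"dy":0.0004,"dz":0,"twist":0,"grip":0.14},{"dx":0,"dy":0.0004,"dz":0,"twist":0,"grip":0.14},{"dx":0,"dy":0.0004,"dz":0,"twist":0,"grip":0.14},{"dx":0,"dy":0.0004,"dz":0,"twist":0,"grip":0.14}]' >/dev/null && python3 ok.py 2.5 &&
python3 -m crank '[{"dx":0,"dy":0.0002,"dz":0,"twist":0,"grip":0.14},{"dx":0,"dy":0.0004,"dz":0,"twist":0,"grip":0.14},{"dx":0,"dy":0.0004,"dz":0,"twist":0,"grip":0.14},{"dx":0,"dy":0.0004,"dz":0,"twist":0,"grip":0.14},{"dx":0,"dy":0.0004,"dz":0,"twist":0,"grip":0.14}]' >/dev/null && python3 ok.py 2.5 &&
python3 -m crank '[{"dx":0,"dy":0.0002,"dz":0,"twist":0,"grip":0.14},{"dx":0,"dy":0.0004,"dz":0,"twist":0,"grip":0.14},{"dx":0,"dy":0.0004,"dz":0,"twist":0,"grip":0.14},{"dx":0,"dy":0.0004,"dz":0,"twist":0,"grip":0.14},{"dx":0,"dy":0.0004,"dz":0,"twist":0,"grip":0.14}]' >/dev/null && python3 ok.py 2.5
```

```text
P 0.6165 0.0131 0.1456 F 0.4 -1.7 -0.3 q1.314 w0.0500
P 0.6165 0.0134 0.1456 F -0.6 -4.5 1.1 q2.388 w0.0503
```

Stop found at about 4.8 N. I'll hold for 0.4 s and read the force.

```bash

python3 -m crank '[{"dx":0,"dy":0.0001,"dz":0,"twist":0,"grip":0.14},{"dx":0,"dy":0.0001,"dz":0,"twist":0,"grip":0.14},{"dx":0,"dy":0.0001,"dz":0,"twist":0,"grip":0.14},{"dx":0,"dy":0.0001,"dz":0,"twist":0,"grip":0.14},{"dx":0,"dy":0.0001,"dz":0,"twist":0,"grip":0.14}]' >/dev/null; python3 ok.py 9
python3 -m crank '[{"dx":0,"dy":0,"dz":0,"twist":0,"grip":0.14},{"dx":0,"dy":0,"dz":0,"twist":0,"grip":0.14},{"dx":0,"dy":0,"dz":0,"twist":0,"grip":0.14},{"dx":0,"dy":0,"dz":0,"twist":0,"grip":0.14},{"dx":0,"dy":0,"dz":0,"twist":0,"grip":0.14}]'
```

```text
P 0.6165 0.0135 0.1456 F 0.4 -4.9 1.0 q2.670 w0.0496
t: 10.25
eef_pos: [0.6165, 0.0135, 0.1456]
ee_rot: [-3.141, -0.0, -3.112]
force: [-0.0, -5.0, 1.6]
width: 0.0499
gripper_force: 2.7
```

```bash

python3 -m crank '[{"dx":0,"dy":-0.003,"dz":0,"twist":0,"grip":0.14},{"dx":0,"dy":-0.007,"dz":0,"twist":0,"grip":0.14},{"dx":0,"dy":-0.012,"dz":0,"twist":0,"grip":0.14},{"dx":0,"dy":-0.017,"dz":0,"twist":0,"grip":0.14},{"dx":0,"dy":-0.02,"dz":0,"twist":0,"grip":0.14}]' >/dev/null && python3 ok.py 2.5 &&
python3 -m crank '[{"dx":0,"dy":-0.0006,"dz":0,"twist":0,"grip":0.14},{"dx":0,"dy":-0.0012,"dz":0,"twist":0,"grip":0.14},{"dx":0,"dy":-0.0018,"dz":0,"twist":0,"grip":0.14},{"dx":0,"dy":-0.0024,"dz":0,"twist":0,"grip":0.14},{"dx":0,"dy":-0.003,"dz":0,"twist":0,"grip":0.14}]' >/dev/null && python3 ok.py 2.5 &&
python3 -m crank '[{"dx":0,"dy":-0.0006,"dz":0,"twist":0,"grip":0.14},{"dx":0,"dy":-0.0012,"dz":0,"twist":0,"grip":0.14},{"dx":0,"dy":-0.0018,"dz":0,"twist":0,"grip":0.14},{"dx":0,"dy":-0.0024,"dz":0,"twist":0,"grip":0.14},{"dx":0,"dy":-0.003,"dz":0,"twist":0,"grip":0.14}]' >/dev/null && python3 ok.py 2.5 &&
python3 -m crank '[{"dx":0,"dy":-0.0006,"dz":0,"twist":0,"grip":0.14},{"dx":0,"dy":-0.0012,"dz":0,"twist":0,"grip":0.14},{"dx":0,"dy":-0.0018,"dz":0,"twist":0,"grip":0.14},{"dx":0,"dy":-0.0024,"dz":0,"twist":0,"grip":0.14},{"dx":0,"dy":-0.003,"dz":0,"twist":0,"grip":0.14}]' >/dev/null && python3 ok.py 2.5 &&
python3 -m crank '[{"dx":0,"dy":-0.0006,"dz":0,"twist":0,"grip":0.14},{"dx":0,"dy":-0.0012,"dz":0,"twist":0,"grip":0.14},{"dx":0,"dy":-0.0018,"dz":0,"twist":0,"grip":0.14},{"dx":0,"dy":-0.0024,"dz":0,"twist":0,"grip":0.14},{"dx":0,"dy":-0.003,"dz":0,"twist":0,"grip":0.14}]' >/dev/null && python3 ok.py 2.5
```

```text
P 0.6165 -0.0067 0.1455 F -0.1 -0.4 -0.3 q0.000 w0.0498
P 0.6165 -0.0092 0.1455 F -0.8 -0.3 -0.2 q0.000 w0.0500
P 0.6166 -0.0121 0.1456 F 0.1 1.0 1.0 q0.595 w0.0498
P 0.6166 -0.0153 0.1456 F -0.4 1.4 0.6 q0.559 w0.0499
P 0.6165 -0.0184 0.1456 F 0.4 1.0 0.9 q0.614 w0.0502
```

```bash

python3 -m crank '[{"dx":0,"dy":-0.0006,"dz":0,"twist":0,"grip":0.14},{"dx":0,"dy":-0.0012,"dz":0,"twist":0,"grip":0.14},{"dx":0,"dy":-0.0018,"dz":0,"twist":0,"grip":0.14},{"dx":0,"dy":-0.0024,"dz":0,"twist":0,"grip":0.14},{"dx":0,"dy":-0.0026,"dz":0,"twist":0,"grip":0.14}]' >/dev/null && python3 ok.py 2.5 &&
python3 -m crank '[{"dx":0,"dy":-0.0002,"dz":0,"twist":0,"grip":0.14},{"dx":0,"dy":-0.0005,"dz":0,"twist":0,"grip":0.14},{"dx":0,"dy":-0.0005,"dz":0,"twist":0,"grip":0.14},{"dx":0,"dy":-0.0005,"dz":0,"twist":0,"grip":0.14},{"dx":0,"dy":-0.0005,"dz":0,"twist":0,"grip":0.14}]' >/dev/null && python3 ok.py 2.5 &&
python3 -m crank '[{"dx":0,"dy":-0.0002,"dz":0,"twist":0,"grip":0.14},{"dx":0,"dy":-0.0005,"dz":0,"twist":0,"grip":0.14},{"dx":0,"dy":-0.0005,"dz":0,"twist":0,"grip":0.14},{"dx":0,"dy":-0.0005,"dz":0,"twist":0,"grip":0.14},{"dx":0,"dy":-0.0005,"dz":0,"twist":0,"grip":0.14}]' >/dev/null && python3 ok.py 2.5 &&
python3 -m crank '[{"dx":0,"dy":-0.0002,"dz":0,"twist":0,"grip":0.14},{"dx":0,"dy":-0.0005,"dz":0,"twist":0,"grip":0.14},{"dx":0,"dy":-0.0005,"dz":0,"twist":0,"grip":0.14},{"dx":0,"dy":-0.0005,"dz":0,"twist":0,"grip":0.14},{"dx":0,"dy":-0.0005,"dz":0,"twist":0,"grip":0.14}]' >/dev/null && python3 ok.py 2.5 &&
python3 -m crank '[{"dx":0,"dy":-0.0002,"dz":0,"twist":0,"grip":0.14},{"dx":0,"dy":-0.0005,"dz":0,"twist":0,"grip":0.14},{"dx":0,"dy":-0.0005,"dz":0,"twist":0,"grip":0.14},{"dx":0,"dy":-0.0005,"dz":0,"twist":0,"grip":0.14},{"dx":0,"dy":-0.0005,"dz":0,"twist":0,"grip":0.14}]' >/dev/null && python3 ok.py 2.5 &&
python3 -m crank '[{"dx":0,"dy":-0.0002,"dz":0,"twist":0,"grip":0.14},{"dx":0,"dy":-0.0005,"dz":0,"twist":0,"grip":0.14},{"dx":0,"dy":-0.0005,"dz":0,"twist":0,"grip":0.14},{"dx":0,"dy":-0.0005,"dz":0,"twist":0,"grip":0.14},{"dx":0,"dy":-0.0005,"dz":0,"twist":0,"grip":0.14}]' >/dev/null && python3 ok.py 2.5
```

```text
P 0.6166 -0.0209 0.1456 F 0.1 1.9 1.5 q0.702 w0.0499
P 0.6165 -0.0214 0.1455 F 0.0 1.6 1.2 q0.549 w0.0499
P 0.6166 -0.0219 0.1456 F 0.9 1.2 -0.3 q0.640 w0.0500
P 0.6165 -0.0224 0.1455 F -0.1 0.7 0.8 q0.637 w0.0500
P 0.6165 -0.0229 0.1456 F 0.7 1.0 0.7 q0.630 w0.0500
P 0.6165 -0.0234 0.1455 F 0.9 1.3 1.7 q0.636 w0.0500
```

```bash

python3 -m crank '[{"dx":0,"dy":-0.0002,"dz":0,"twist":0,"grip":0.14},{"dx":0,"dy":-0.0005,"dz":0,"twist":0,"grip":0.14},{"dx":0,"dy":-0.0005,"dz":0,"twist":0,"grip":0.14},{"dx":0,"dy":-0.0005,"dz":0,"twist":0,"grip":0.14},{"dx":0,"dy":-0.0005,"dz":0,"twist":0,"grip":0.14}]' >/dev/null && python3 ok.py 2.5 &&
python3 -m crank '[{"dx":0,"dy":-0.0002,"dz":0,"twist":0,"grip":0.14},{"dx":0,"dy":-0.0005,"dz":0,"twist":0,"grip":0.14},{"dx":0,"dy":-0.0005,"dz":0,"twist":0,"grip":0.14},{"dx":0,"dy":-0.0005,"dz":0,"twist":0,"grip":0.14},{"dx":0,"dy":-0.0005,"dz":0,"twist":0,"grip":0.14}]' >/dev/null && python3 ok.py 2.5 &&
python3 -m crank '[{"dx":0,"dy":-0.0002,"dz":0,"twist":0,"grip":0.14},{"dx":0,"dy":-0.0005,"dz":0,"twist":0,"grip":0.14},{"dx":0,"dy":-0.0005,"dz":0,"twist":0,"grip":0.14},{"dx":0,"dy":-0.0005,"dz":0,"twist":0,"grip":0.14},{"dx":0,"dy":-0.0005,"dz":0,"twist":0,"grip":0.14}]' >/dev/null && python3 ok.py 2.5 &&
python3 -m crank '[{"dx":0,"dy":-0.0002,"dz":0,"twist":0,"grip":0.14},{"dx":0,"dy":-0.0005,"dz":0,"twist":0,"grip":0.14},{"dx":0,"dy":-0.0005,"dz":0,"twist":0,"grip":0.14},{"dx":0,"dy":-0.0005,"dz":0,"twist":0,"grip":0.14},{"dx":0,"dy":-0.0005,"dz":0,"twist":0,"grip":0.14}]' >/dev/null && python3 ok.py 2.5 &&
python3 -m crank '[{"dx":0,"dy":-0.0002,"dz":0,"twist":0,"grip":0.14},{"dx":0,"dy":-0.0005,"dz":0,"twist":0,"grip":0.14},{"dx":0,"dy":-0.0005,"dz":0,"twist":0,"grip":0.14},{"dx":0,"dy":-0.0005,"dz":0,"twist":0,"grip":0.14},{"dx":0,"dy":-0.0005,"dz":0,"twist":0,"grip":0.14}]' >/dev/null && python3 ok.py 2.5 &&
python3 -m crank '[{"dx":0,"dy":-0.0002,"dz":0,"twist":0,"grip":0.14},{"dx":0,"dy":-0.0005,"dz":0,"twist":0,"grip":0.14},{"dx":0,"dy":-0.0005,"dz":0,"twist":0,"grip":0.14},{"dx":0,"dy":-0.0005,"dz":0,"twist":0,"grip":0.14},{"dx":0,"dy":-0.0005,"dz":0,"twist":0,"grip":0.14}]' >/dev/null && python3 ok.py 2.5
```

```text
P 0.6165 -0.0239 0.1456 F 0.9 1.8 1.2 q0.643 w0.0499
P 0.6165 -0.0244 0.1456 F 0.7 2.3 1.1 q0.645 w0.0498
P 0.6165 -0.0249 0.1455 F 0.3 2.1 1.1 q0.648 w0.0503
P 0.6165 -0.0253 0.1456 F -0.1 1.0 1.7 q0.839 w0.0497
P 0.6166 -0.0257 0.1456 F -1.5 3.7 1.6 q1.961 w0.0499
```

```bash

python3 -m crank '[{"dx":0,"dy":-0.0002,"dz":0,"twist":0,"grip":0.14},{"dx":0,"dy":-0.0002,"dz":0,"twist":0,"grip":0.14},{"dx":0,"dy":-0.0002,"dz":0,"twist":0,"grip":0.14},{"dx":0,"dy":-0.0002,"dz":0,"twist":0,"grip":0.14},{"dx":0,"dy":-0.0002,"dz":0,"twist":0,"grip":0.14}]' >/dev/null; python3 ok.py 9
python3 -m crank '[{"dx":0,"dy":0,"dz":0,"twist":0,"grip":0.14},{"dx":0,"dy":0,"dz":0,"twist":0,"grip":0.14},{"dx":0,"dy":0,"dz":0,"twist":0,"grip":0.14},{"dx":0,"dy":0,"dz":0,"twist":0,"grip":0.14},{"dx":0,"dy":0,"dz":0,"twist":0,"grip":0.14}]' >/dev/null; python3 ok.py 9
python3 -m crank '[{"dx":0,"dy":0.002,"dz":0,"twist":0,"grip":0.14},{"dx":0,"dy":0.005,"dz":0,"twist":0,"grip":0.14},{"dx":0,"dy":0.009,"dz":0,"twist":0,"grip":0.14},{"dx":0,"dy":0.011,"dz":0,"twist":0,"grip":0.14},{"dx":0,"dy":0.011,"dz":0.003,"twist":0,"grip":0.14}]' >/dev/null; python3 ok.py 9
python3 -m crank '[{"dx":0,"dy":0,"dz":0.01,"twist":0,"grip":0.14},{"dx":0,"dy":0,"dz":0.03,"twist":0,"grip":0.14},{"dx":0,"dy":0,"dz":0.06,"twist":0,"grip":0.14},{"dx":0,"dy":0,"dz":0.08,"twist":0,"grip":0.14},{"dx":0,"dy":0,"dz":0.1,"twist":0,"grip":0.14}]'
```

```text
P 0.6166 -0.0258 0.1456 F -0.2 4.9 2.6 q2.741 w0.0503
P 0.6166 -0.0258 0.1456 F 0.7 4.3 2.3 q2.744 w0.0502
P 0.6160 -0.0149 0.1479 F 0.3 -0.0 1.0 q0.000 w0.0497
t: 18.58
eef_pos: [0.6168, -0.0153, 0.2512]
ee_rot: [-3.142, 0.002, -3.112]
force: [0.9, -0.6, -0.6]
width: 0.0499
gripper_force: 0.0
```

Both leans are done, and the wheel is left leaning right. Next is the lever: retract to in front of the ball with the fingers shut, then look.

```bash

python3 -m crank '[{"dx":-0.04,"dy":0.002,"dz":0,"twist":0,"grip":-1},{"dx":-0.08,"dy":0.004,"dz":0,"twist":0,"grip":-1},{"dx":-0.12,"dy":0.006,"dz":0,"twist":0,"grip":-1},{"dx":-0.16,"dy":0.008,"dz":0,"twist":0,"grip":-1},{"dx":-0.2,"dy":0.008,"dz":0,"twist":0,"grip":-1}]' >/dev/null; python3 ok.py 9
python3 -m crank '[{"dx":-0.016,"dy":0,"dz":-0.01,"twist":0,"grip":-1},{"dx":-0.017,"dy":0,"dz":-0.03,"twist":0,"grip":-1},{"dx":-0.017,"dy":0,"dz":-0.05,"twist":0,"grip":-1},{"dx":-0.017,"dy":0,"dz":-0.065,"twist":0,"grip":-1},{"dx":-0.017,"dy":0,"dz":-0.065,"twist":0,"grip":-1}]'
python3 - <<'E'
from h import *
for n in("side","scene"):cv2.imwrite(f"pics/{n}2.png",arm.grab_frame(n)[:,:,::-1])
a=cv2.imread("pics/side2.png")[130:280,190:390];b=cv2.imread("pics/scene2.png")[120:270,150:350]
cv2.imwrite("pics/c2.png",np.hstack([cv2.resize(v,None,fx=2,fy=2) for v in(a,b)]))
E
```

```text
P 0.4149 -0.0074 0.2491 F -0.7 2.0 1.5 q0.000 w0.0222
t: 19.42
eef_pos: [0.3979, -0.0076, 0.1821]
ee_rot: [-3.141, -0.003, -3.112]
force: [-0.1, 0.3, -1.0]
width: 0.0004
gripper_force: 0.0
```

View pics/c2.png

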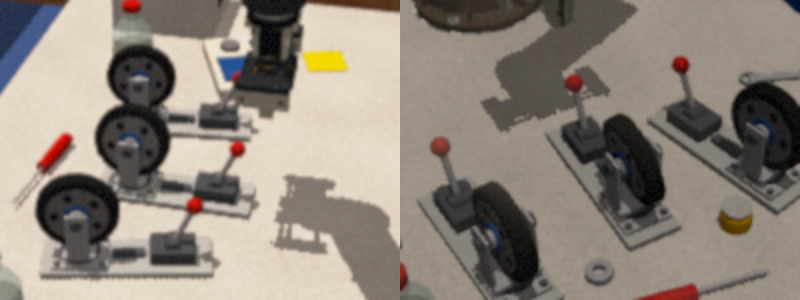

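The middle wheel (crop 130-ish,140 and 630,160) leans to its right, all levers are clamped, and the fingers stand in front of the middle ball. I'll descend and push.

```bash

python3 -m crank '[{"dx":0,"dy":0,"dz":-0.025,"twist":0,"grip":-1},{"dx":0,"dy":0,"dz":-0.05,"twist":0,"grip":-1},{"dx":0,"dy":0,"dz":-0.075,"twist":0,"grip":-1},{"dx":0,"dy":0,"dz":-0.09,"twist":0,"grip":-1},{"dx":0,"dy":0,"dz":-0.09,"twist":0,"grip":-1}]' >/dev/null; python3 ok.py 5 &&
python3 -m crank '[{"dx":0.004,"dy":0,"dz":0,"twist":0,"grip":-1},{"dx":0.009,"dy":0,"dz":0,"twist":0,"grip":-1},{"dx":0.015,"dy":0,"dz":0,"twist":0,"grip":-1},{"dx":0.022,"dy":0.001,"dz":0,"twist":0,"grip":-1},{"dx":0.03,"dy":0.001,"dz":0,"twist":0,"grip":-1}]' >/dev/null; python3 ok.py 5 &&
python3 -m crank '[{"dx":0.007,"dy":0,"dz":0,"twist":0,"grip":-1},{"dx":0.014,"dy":0,"dz":0,"twist":0,"grip":-1},{"dx":0.021,"dy":0,"dz":0,"twist":0,"grip":-1},{"dx":0.028,"dy":0.001,"dz":0,"twist":0,"grip":-1},{"dx":0.035,"dy":0.001,"dz":0,"twist":0,"grip":-1}]' >/dev/null; python3 ok.py 5 &&
python3 -m crank '[{"dx":0.004,"dy":0,"dz":0,"twist":0,"grip":-1},{"dx":0.008,"dy":0,"dz":0,"twist":0,"grip":-1},{"dx":0.012,"dy":0,"dz":0,"twist":0,"grip":-1},{"dx":0.016,"dy":0,"dz":0,"twist":0,"grip":-1},{"dx":0.02,"dy":0,"dz":0,"twist":0,"grip":-1}]' >/dev/null; python3 ok.py 5
```

```text
P 0.3988 -0.0075 0.0923 F -0.3 -0.0 -0.5 q0.000 w0.0006
P 0.4306 -0.0059 0.0944 F -1.5 -0.5 0.6 q0.728 w0.0001
P 0.4653 -0.0051 0.0935 F -0.5 1.0 0.7 q0.418 w0.0003
P 0.4847 -0.0051 0.0935 F -2.0 0.1 -0.2 q0.507 w0.0007
```

```bash
sed 's/abs(f\[1\])/abs(f[0])/' ok.py > okx.py
python3 -m crank '[{"dx":0.001,"dy":0,"dz":0,"twist":0,"grip":-1},{"dx":0.002,"dy":0,"dz":0,"twist":0,"grip":-1},{"dx":0.003,"dy":0,"dz":0,"twist":0,"grip":-1},{"dx":0.004,"dy":0,"dz":0,"twist":0,"grip":-1},{"dx":0.004,"dy":0,"dz":0,"twist":0,"grip":-1}]' >/dev/null; python3 okx.py 4 &&
python3 -m crank '[{"dx":0.001,"dy":0,"dz":0,"twist":0,"grip":-1},{"dx":0.002,"dy":0,"dz":0,"twist":0,"grip":-1},{"dx":0.002,"dy":0,"dz":0,"twist":0,"grip":-1},{"dx":0.002,"dy":0,"dz":0,"twist":0,"grip":-1},{"dx":0.002,"dy":0,"dz":0,"twist":0,"grip":-1}]' >/dev/null; python3 okx.py 4 &&
python3 -m crank '[{"dx":0.001,"dy":0,"dz":0,"twist":0,"grip":-1},{"dx":0.002,"dy":0,"dz":0,"twist":0,"grip":-1},{"dx":0.002,"dy":0,"dz":0,"twist":0,"grip":-1},{"dx":0.002,"dy":0,"dz":0,"twist":0,"grip":-1},{"dx":0.002,"dy":0,"dz":0,"twist":0,"grip":-1}]' >/dev/null; python3 okx.py 4 &&
python3 -m crank '[{"dx":0.001,"dy":0,"dz":0,"twist":0,"grip":-1},{"dx":0.002,"dy":0,"dz":0,"twist":0,"grip":-1},{"dx":0.002,"dy":0,"dz":0,"twist":0,"grip":-1},{"dx":0.002,"dy":0,"dz":0,"twist":0,"grip":-1},{"dx":0.002,"dy":0,"dz":0,"twist":0,"grip":-1}]' >/dev/null; python3 okx.py 4
```

```text
P 0.4882 -0.0051 0.0935 F -1.8 -0.2 -0.6 q0.828 w0.0002
P 0.4887 -0.0053 0.0932 F -7.8 2.2 3.5 q3.721 w0.0005
P 0.4887 -0.0053 0.0932 F -7.8 2.2 3.5 q3.721 w0.0005
P 0.4887 -0.0053 0.0932 F -7.8 2.2 3.5 q3.721 w0.0005
```

The end stop shows as a force rise. I'll back off and look.

```bash

python3 -m crank '[{"dx":-0.005,"dy":0,"dz":0,"twist":0,"grip":-1},{"dx":-0.02,"dy":0,"dz":0,"twist":0,"grip":-1},{"dx":-0.04,"dy":0,"dz":0.02,"twist":0,"grip":-1},{"dx":-0.06,"dy":0,"dz":0.05,"twist":0,"grip":-1},{"dx":-0.07,"dy":0,"dz":0.08,"twist":0,"grip":-1}]' >/dev/null; python3 ok.py 9
python3 -m crank '[{"dx":0,"dy":0,"dz":0.03,"twist":0,"grip":-1},{"dx":0,"dy":0,"dz":0.06,"twist":0,"grip":-1},{"dx":0,"dy":0,"dz":0.08,"twist":0,"grip":-1},{"dx":0,"dy":0,"dz":0.08,"twist":0,"grip":-1},{"dx":0,"dy":0,"dz":0.08,"twist":0,"grip":-1}]'
python3 - <<'E'
from h import *
im={}
for n in("side","scene"):im[n]=arm.grab_frame(n)[:,:,::-1].copy()
a=im["side"][130:280,190:390];b=im["scene"][120:270,150:350]
cv2.imwrite("pics/c3.png",np.hstack([cv2.resize(v,None,fx=2,fy=2) for v in(a,b)]))
for n,v in im.items():
    b,g,r=[v[:,:,i].astype(int) for i in range(3)];m=((r>110)&(r>2*g)&(r>2*b)).astype(np.uint8)
    k,l,st,c=cv2.connectedComponentsWithStats(m);print(n,[(c[i].round(1).tolist(),int(st[i,4])) for i in range(1,k) if st[i,4]>10])
E
```

```text
P 0.4184 -0.0056 0.1739 F 1.1 0.6 0.6 q0.000 w0.0006
t: 22.85
eef_pos: [0.4215, -0.0046, 0.255]
ee_rot: [3.14, 0.004, -3.112]
force: [-0.7, 0.4, -0.4]
width: 0.0004
gripper_force: 0.0
side [([255.1, 131.6], 44), ([309.1, 168.7], 25), ([217.3, 204.9], 109), ([286.6, 201.4], 33), ([287.0, 231.8], 42)]
scene [([290.1, 150.4], 23), ([248.3, 174.4], 32), ([169.3, 191.6], 31), ([143.6, 256.4], 165), ([278.9, 270.0], 277)]
```

View pics/c3.png

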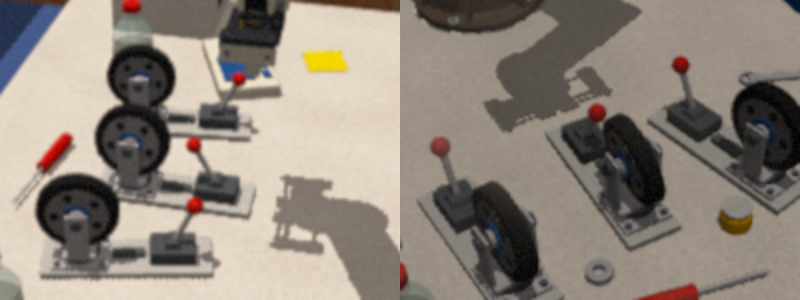

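The middle lever now leans away, with its ball at (194,145) and (597,112) in the crop. The other two are unchanged and the wheel still leans right. One last check of the ball's travel, then I'll hand in.

```bash
python3 - <<'E'
from h import *
X,e=tri((248.3,174.4),(286.6,201.4));print(X,e,"travel",X[0]-.4414)
if X[0]-.4414>.066: print(arm.job_done())
E
```

```text
[ 0.5118064  -0.00482562  0.10625469] 0.030443229821432518 travel 0.07040639908499446
the job is handed in; nothing more can be done
None
```

The middle castor has the worn bearing. I leaned its wheel on the left stop and then the right with about 5 N each, left it leaning right and swung its clamp lever fully open. The other two castors' levers look untouched in the final pictures, and the job was handed in at about 23 s, but no verdict was returned.

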